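Take the split ring out of a slip strainer with a hook pick

TASK

The screen of this slip strainer is due for a change. Use the hook pick from the rack to lift one end of the split ring up out of its groove until that end stands above the rim, then take the whole ring out and lay it flat in the metal tray. Finish with the pick hanging upright in a slot of its rack again, and leave the scriber, lid, vase and mould where they are.

Things in the scene. Friction and masses are not known exactly. Their poses are not given: they have to be found in the camera images.
- strainer: Stainless steel slip strainer bolted to the bench, lid off: round pot, rim 110 mm across, 69 mm high, foot 124 mm across; outlet stub to its +x, 110 mm from the axis, 26 mm high. Origin: on its axis at bench level, z up. Bore 93 mm across, in it a screen with a small knob in the middle (14 mm across, top at 66 mm). The ring lies on a seat 60 mm above the origin, gap to -x. Wet, slippery steel.
- gap_top (a point): Point of the strainer at the middle of the ring's gap: 42 mm from the axis towards its -x, 66 mm high. For 45 degrees to either side of -x the wall is cut down to 66 mm, level with the ring's top, and the seat is missing: the ring's ends overhang a pocket.
- pocket (a point): Middle of the floor of that pocket: 39 mm from the axis towards -x, 50 mm above the origin, so 10 mm below the ring's underside. The pocket runs from 31 to 46 mm from the axis, 45 degrees either way, so a hook let down through the gap can be slid under either end.
- lip_a (a point): Middle of a bevelled keeper lip on the bore's wall, over the ring's +y half, from 45 to 105 degrees from -x; it overhangs the ring by 1.3 mm and holds it down. Top level with the rim, 69 mm. A ring half snaps inward past its lip when its end is pulled up.
- lip_b (a point): The same lip over the ring's -y half. The rest of the bore is plain.
- ring: Split retaining ring of dark spring steel, 93 mm outside, 75 mm inside diameter, band 9 mm wide and 6 mm thick, rounded edges, 70 g. Origin: centre at its underside, z up. One gap, to its -x, about 30 mm wide: the band begins 21 degrees either side of -x. The frame is that of its +y half; the -y half hangs on the springy back at +x, so the halves can squeeze together or bend apart a little.
- ring_end_a (a point): In the band's end on the +y side of the gap: mid-width, 3 mm above the underside, 42 mm from the ring's centre, 24 degrees from -x, 2 mm short of the end. Lifting it takes 6 to 18 N over the first 15 mm or so; lifted some 20 to 25 mm, its half is past the lip, and let down again it rests on the rim, the end 6 to 15 mm above its seated height.
- ring_end_b (a point): The same point of the end on the ring's -y side; it behaves alike. With one end resting on the rim, that end can be gripped across the band (radially, 9 mm) with a fingertip inside and one outside it, and the other half follows when it is lifted.
- rack: Fixed wooden tool rack 230 mm long (y), 12 mm foot board, its top board 105 mm high and 62 mm deep (x), with two slots 13 mm wide, 90 mm apart, open to -x and ending 6 mm behind the slot points. Origin: bench level, under the middle between the slot points. A tool hangs with its collar on the board and its shank in the slot.
- slot0 (a point): Where a hanging tool's axis and collar underside belong: top of the rack board in the slot at the rack's -y, 45 mm from the rack's middle.
- slot1 (a point): The same for the slot at +y.
- pick: Hook pick, 70 g, hanging upright in one of the two slots: square dark wooden handle 14 by 14 mm (sides along its x and y) from 6 to 86 mm above the origin with a small cap, steel collar 26 mm across and 6 mm thick, round shank 6 mm thick reaching 72 mm down, at whose foot a level hook of 5 mm rod points to the pick's -x. Origin: on the axis at the collar's underside; z up.
- hook_tip (a point): End of the hook: 15 mm from the pick's axis to its -x, 72 mm below its origin, on the centreline of the 5 mm rod, whose round nose goes 2.5 mm further.
- scriber: Straight scriber in the rack's other slot: same handle and collar as the pick, a straight pointed shank 75 mm long and no hook. Origin as for the pick. Bystander.
- tray: Fixed aluminium tray, 190 (x) by 170 (y) mm, walls 22 mm high and 4 mm thick. Origin: centre of its underside.
- tray_in (a point): Centre of the tray's inner floor, 4 mm above the bench.
- lid: The strainer's steel lid, 114 mm across and 36 mm high with a knob, lying on the bench. Origin: centre of its underside. Bystander.
- vase: White cast vase, 72 mm across and 140 mm high. Origin: centre of its underside. Bystander.
- mould: Closed plaster mould, block of 100 (x) by 85 (y) by 95 mm. Origin: centre of its underside. Bystander.
There are look-alikes about, which are no part of the job. Of the things like the ring, leave any that is white; of the rest the smaller one is meant.

How it is judged (in metres and radians):
On the way:
1. the hook is under one end of the ring and has lifted that end above the rim (((z of ring_end_a in the frame of strainer above 0.071 m and distance between hook_tip and ring_end_a below 0.025 m and contact force between pick and ring above 0.05 N) or (z of ring_end_b in the frame of strainer above 0.071 m and distance between hook_tip and ring_end_b below 0.025 m and contact force between pick and ring above 0.05 N))), for 0.05 s.
At the end, for the whole second after the job is handed in: The ring lies flat (within 7 degrees, either face up) and at rest on the floor of the tray, its centre within 65 mm of the tray's middle; the pick hangs in either slot of the rack, upright within 7 degrees, its axis within 8 mm of the slot point and its collar on the board (within 4 mm) (horizontal distance between ring and tray_in below 0.065 m and z of ring in the frame of tray_in between -0.003 and 0.012 m and (angle between ring's own z axis and vertical below 0.12 rad or angle between ring's own z axis and vertical above 3.02 rad) and linear speed of each of ring, pick below 0.02 m/s and (horizontal distance between pick and slot0 below 0.008 m or horizontal distance between pick and slot1 below 0.008 m) and z of pick in the frame of slot0 between -0.003 and 0.004 m and angle between pick's own z axis and vertical below 0.12 rad); the robot touches nothing.
It fails at once if the scriber is moved by more than 30 mm or tipped over (distance of scriber from where it was at the start of the episode above 0.03 m or angle between scriber's own z axis and vertical above 0.3 rad).
It fails at once if the lid is moved by more than 30 mm or tipped over (distance of lid from where it was at the start of the episode above 0.03 m or angle between lid's own z axis and vertical above 0.3 rad).
It fails at once if the vase is moved by more than 30 mm or tipped over (distance of vase from where it was at the start of the episode above 0.03 m or angle between vase's own z axis and vertical above 0.3 rad).
It fails at once if the mould is moved by more than 30 mm or tipped over (distance of mould from where it was at the start of the episode above 0.03 m or angle between mould's own z axis and vertical above 0.3 rad).
It also fails if it takes over 72 s, if anything falls off the work surface, if the arm or the gripper's body presses on something with over 40 N, if the wrist force passes 120 N, or if a joint passes its speed limit or range.

ROBOT

A 6-joint arm with a two-finger parallel gripper is mounted at the origin on the work surface. World frame = base frame: x ahead of the robot, y to its left, z up, the work surface at z = 0. Lengths are in mm, angles in degrees, forces in N, time in s.
With the tool pointing down it reaches from about 350 to 850 mm from the base axis. Payload 8.1 kg.
Tool frame: the origin (TCP) lies at the very end of the fingers, on their centre line; the grasp point (between the pads) lies 19 mm behind it; z points along the fingers, y is the line along which they close (so a half turn about z gives the same grasp; the last joint's range is limited). The gripper opens to 85 mm and grips with 20 to 120 N. Pads are 22 mm wide; open, the fingers measure 114 mm over their backs; the gripper's body (76 mm by 85 mm) begins 54 mm behind the grasp point. The pads swing forward as they close: fully open they stand 13 mm farther back than shut.
Start: joints at [-75.481, 7.471, 85.268, -0, 87.261, -4.893], TCP at [199.433, -565.89, 231.292] pointing down, gripper open.
Joint ranges: [-169.43, 169.43], [-51.17, 129.36], [1.28, 143.12], [-76.62, 256.62], [0, 156.53], [-152.29, 152.29]. Speed limits (degrees/s): [136.94, 136.94, 159.86, 180, 180, 180].

INTERFACE

Orientations are given as [roll, pitch, yaw] about the fixed x, y, z axes, in that order (R = Rz(yaw) Ry(pitch) Rx(roll)).
In Python, from bench import * gives the robot as it stands.
- The arm moves only by the tool play_rows, never from a script. Its argument "increments" is a list of rows, each a list of 3 entries, a list of its own where there are three numbers: the gripper's target within -1 to 1 (fully open at 1, half-way at 0, shut at -1), then the shift along the tool's x, y, z in mm, then the turn about the tool's z in rad. A call has 1 to 12 rows; each row shifts and turns the commanded pose from where the row before left it, along the tool's axes as they then stand; what a row does not reach is not made up. A row lasts 1/12 s, in which the tool goes at most 41.7 mm and 7.16 degrees, less where a joint would pass 70% of its speed; a pose out of reach is approached as far as the arm can. A call is refused whole if a number of a shift passes 41.7 or a number of a turn 0.125, either way. A call with a gripper value outside its range is refused whole. The fingers move at their own pace and stop on an object; "force" is the grip in N (left out, the last holds). Time passes only in rows, so rows that do not move let the fingers close. It gives the time, the measured TCP pose, the force, the opening and the grip force at its end, in the units of the state.
- sense(): the state, without advancing time (a new reading comes with each control period).
- snapshot(name): name is "side" or "top"; returns a dict with "color" (400x640x3 uint8, red, green, blue), "intrinsics" (3x3 intrinsics, pixels), "world_from_camera" (4x4, takes a point from camera to world coordinates). Camera axes: x right, y down, z forward; pixel columns grow to the right and rows downward; lengths in mm; the calibration is good to about 2 mm. A picture is of the moment at which its call begins. There is no depth.
- hand_in(): hands the job in; it is judged then, once.
Trained networks look in a picture, given as the dict that the camera call returned (one of the last four; its "shot" number tells which), for a name from the list of things; names that differ only in an ending like _2 or _b are one class to them, and where a whole thing is asked for, a point or a joint stands for the part that bears it (a point fixed in the world has none). Each returns a list of dicts, best first, with "p" (0 to 1); they miss things now and then, are a little off and sometimes report something else, mostly with a low value. They report only what shows in the picture. A call takes as long as a camera call. They do not tell look-alikes from the thing itself.
- find_in(query, picture): "xyz" ([x, y, z] in mm, in the coordinates of the camera as it stood for that picture, good to about 4 mm: the middle of the surface that is visible of it).
- regions_of(query, picture): "mask" (400x640 bool, what is visible of it).
- pinpoint(query, picture): "xyz" ([x, y, z] in mm, in the coordinates of the camera as it stood for that picture, good to about 4 mm: a listed point, or the origin of a listed thing).
The state is a dict: "time": time; "joint_pos": joint angles; "qd": joint speeds; "joint_efforts": joint torques, N m; "tool_pos": TCP position; "tcp_rot": TCP orientation; "ft_force": force on the tool from outside, world axes, zero at the start; "wrist_torque": the same for the moment, N m; "finger_gap": finger opening in mm; "grip_force": force on a finger pad.
Only numpy, scipy, OpenCV 4.12 (cv2) and the standard library are available. Lean on these libraries where they do the work, as an engineer would, in place of code of your own. Each camera call takes 0.05 s, during which the arm holds its last target. There are 200 camera calls.

## Working session

There is one attempt and no reset: what is moved stays moved. The work goes in short steps, Python scripts to look and compute and a tool call to move; the robot and the scene stay as the last step left them, time stands still between calls to the robot, and variables do not carry over. Pictures are saved under pics/ and viewed, at most 10 in all, crops included, and the job is handed in when it is done.

Besides the shell and the picture viewer there is one more tool, called after "Request:" as name(argument=value, ...) on one line, values as JSON. play_rows: Moves the arm, as the interface text tells. Its arguments: {"type":"object","properties":{"increments":{"type":"array","items":{"type":"array"}},"force":{"type":"number"}},"required":["increments"]}

```bash
mkdir -p pics; ls; cat > h.py <<'E'
from bench import *
import numpy as np, cv2
def w(pic,p):
    T=np.array(pic["world_from_camera"]);return (T[:3,:3]@np.array(p)+T[:3,3])
def save(pic,n): cv2.imwrite(f"pics/{n}.png",pic["color"][:,:,::-1])
E
python3 - <<'E'
from h import *
print({k:np.round(v,2) for k,v in sense().items()})
for c in ("top","side"):
    p=snapshot(c);save(p,c+"0")
    print(c,np.round(p["world_from_camera"],3).tolist(),np.round(p["intrinsics"],1).tolist())
    for q in ["strainer","gap_top","pocket","lip_a","lip_b","ring","ring_end_a","ring_end_b","rack","slot0","slot1","pick","hook_tip","scriber","tray","tray_in","lid","vase","mould"]:
        print(q,[(np.round(w(p,d["xyz"])).astype(int).tolist(),round(float(d["p"]),2)) for d in pinpoint(q,p)[:4]])
E
```

```text
pics
{'time': np.float64(0.0), 'joint_pos': array([-75.48,   7.51,  85.33,   0.  ,  87.26,  -4.89]), 'qd': array([-0.06, -0.09, -0.07,  0.05,  0.03,  0.05]), 'joint_efforts': array([-0.000e+00, -5.694e+01, -5.006e+01, -0.000e+00,  1.000e-02,
        0.000e+00]), 'tool_pos': array([ 199.3 , -565.36,  230.26]), 'tcp_rot': array([-1.799e+02, -1.000e-02,  1.941e+01]), 'ft_force': array([ 0.18, -0.43,  0.79]), 'wrist_torque': array([ 0.02,  0.  , -0.01]), 'grip_force': np.float64(0.0), 'finger_gap': np.float64(85.19)}
top [[0.014, -0.989, 0.146, 436.003], [-1.0, -0.012, 0.013, 93.564], [-0.011, -0.146, -0.989, 1096.5], [0.0, 0.0, 0.0, 1.0]] [[390.1, 0.0, 320.3], [0.0, 390.1, 196.5], [0.0, 0.0, 1.0]]
strainer [([549, -31, 65], 0.67), ([592, -21, 0], 0.57), ([463, -325, 1], 0.26)]
gap_top [([550, -14, 69], 0.95)]
pocket [([554, -15, 50], 0.73)]
lip_a [([585, 25, 71], 0.93), ([574, -65, 73], 0.81), ([594, -19, 61], 0.32)]
lip_b [([585, 25, 71], 0.93), ([574, -65, 73], 0.81), ([594, -19, 61], 0.32)]
ring [([810, -51, 0], 0.68), ([592, -20, 61], 0.49)]
ring_end_a [([821, -17, 0], 0.8), ([456, 
[... 1325 characters left out ...]
453, 15, 5], 0.6), ([552, 2, 64], 0.57), ([551, -29, 60], 0.57)]
ring_end_b [([428, -16, 5], 0.87), ([453, 15, 5], 0.6), ([552, 2, 64], 0.57), ([551, -29, 60], 0.57)]
rack [([574, 259, 4], 0.83), ([550, -13, 52], 0.66), ([576, 219, 104], 0.29)]
slot0 [([576, 219, 106], 0.62), ([577, 305, 104], 0.6)]
slot1 [([576, 219, 106], 0.62), ([577, 305, 104], 0.6)]
pick [([575, 219, 111], 0.62)]
hook_tip [([556, 216, 35], 0.53)]
scriber [([577, 308, 104], 0.49), ([551, 2, 65], 0.49)]
tray [([579, 306, 106], 0.7), ([461, -323, 2], 0.59)]
tray_in [([467, -324, 6], 0.57)]
lid [([724, 158, 0], 0.74)]
vase [([754, -218, 3], 0.69)]
mould [([749, -217, 5], 0.89), ([576, 259, 4], 0.41), ([548, -13, 51], 0.35)]
```

View pics/top0.png

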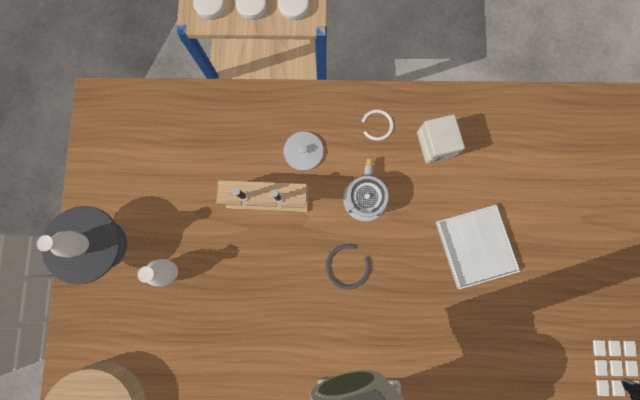

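View pics/side0.png

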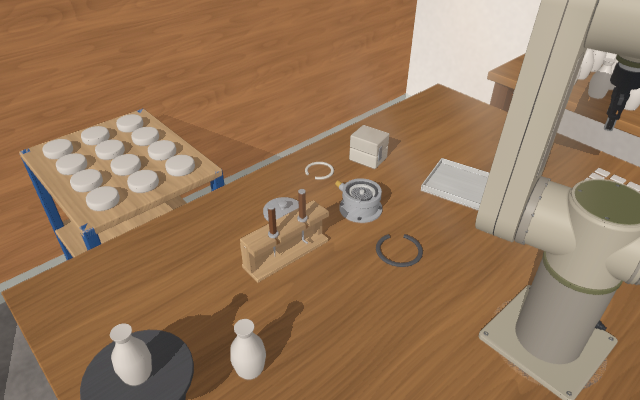

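Top view: strainer at (366,197) with its gap towards the bottom of the picture (the robot), rack at (262,196) with tools at (240,193) and (277,197), tray at (478,246). The loose dark ring at (348,266) and the white one at (377,125) are decoys. I'll average repeated detections and check them with overlays.

```bash
cat >> h.py <<'E'
def px(pic,P):
    T=np.array(pic["world_from_camera"]);c=(np.atleast_2d(P)-T[:3,3])@T[:3,:3]
    u=c@np.array(pic["intrinsics"]).T;return u[:,:2]/u[:,2:]
def near(q,guess,n=4,tol=25,cams=("top","side")):
    out={}
    return out
E
cat > m.py <<'E'
from h import *
G={"strainer":(592,-17,0),"gap_top":(549,-14,68),"pocket":(552,-14,51),"LIPA":(584,27,70),"LIPB":(577,-61,70),"ring":(590,-18,60),"ENDA":(555,3,64),"ENDB":(551,-29,62),"rack":(575,259,2),"SLOT1":(579,305,105),"SLOT0":(575,217,105),"pick":(575,215,108),"hook_tip":(558,215,33),"scriber":(578,305,105),"tray_in":(465,-323,3)}
N={"LIPA":"lip_a","LIPB":"lip_a","ENDA":"ring_end_a","ENDB":"ring_end_a","SLOT0":"slot0","SLOT1":"slot0"}
acc={}
pics={}
for k in range(5):
    for c in ("top","side"):
        p=snapshot(c);pics[c]=p;cache={}
        for g,x in G.items():
            q=N.get(g,g)
            if q not in cache: cache[q]=[w(p,d["xyz"]) for d in pinpoint(q,p)]
            L=[v for v in cache[q] if np.linalg.norm(v-x)<22]
            if L: acc.setdefault((g,c),[]).append(min(L,key=lambda v:np.linalg.norm(v-x)))
for g in G: print(g,[(c,len(acc.get((g,c),[])),np.round(np.mean(acc[(g,c)],0),1).tolist(),np.round(np.std(acc[(g,c)],0),1).tolist()) for c in ("top","side") if (g,c) in acc])
tiles=[]
for c,P in (("top",(585,-15,50)),("side",(585,-15,50)),("top",(570,259,80)),("side",(570,259,80))):
    u=px(pics[c],P)[0];wd,hh=(100,75) if P[1]<0 else (133,100)
    x0,y0=int(u[0]-wd/2),int(u[1]-hh/2);print(c,x0,y0,wd)
    tiles.append(cv2.resize(pics[c]["color"][y0:y0+hh,x0:x0+wd],(400,300),interpolation=cv2.INTER_CUBIC))
im=np.vstack([np.hstack(tiles[:2]),np.hstack(tiles[2:])])
cv2.imwrite("pics/tiles.png",im[:,:,::-1])
E
python3 m.py
```

```text
strainer [('top', 5, [592.0, -19.3, 0.0], [1.0, 1.2, 0.9]), ('side', 5, [590.4, -15.2, 1.2], [1.6, 0.6, 1.2])]
gap_top [('top', 5, [550.3, -14.0, 68.3], [1.5, 1.7, 1.1]), ('side', 5, [548.8, -14.2, 67.3], [1.2, 0.9, 1.8])]
pocket [('top', 5, [553.9, -15.1, 48.1], [1.1, 1.2, 0.9]), ('side', 5, [548.2, -13.3, 51.3], [0.9, 1.3, 1.0])]
LIPA [('top', 5, [585.3, 24.3, 70.4], [1.3, 0.4, 1.7]), ('side', 5, [583.9, 28.0, 68.6], [1.6, 1.2, 1.6])]
LIPB [('top', 4, [576.4, -61.5, 71.4], [1.3, 1.3, 1.0]), ('side', 5, [574.8, -58.0, 71.0], [1.1, 1.0, 0.9])]
ring [('top', 5, [590.5, -17.6, 60.6], [0.6, 1.9, 0.7]), ('side', 5, [588.5, -15.0, 61.3], [1.5, 0.3, 0.9])]
ENDA [('top', 5, [558.2, 4.8, 63.6], [0.8, 1.3, 0.9]), ('side', 5, [551.3, 1.2, 63.1], [1.8, 1.6, 1.1])]
ENDB [('top', 5, [552.0, -29.9, 61.1], [1.2, 0.8, 1.1]), ('side', 5, [549.0, -28.6, 60.5], [0.8, 2.0, 0.8])]
rack [('top', 5, [578.9, 259.0, -0.5], [0.3, 1.2, 2.4]), ('side', 5, [575.5, 259.9, 4.6], [0.7, 1.8, 1.2])]
SLOT1 [('top', 5, [581.9, 304.1, 105.1], [1.8, 1.8, 1.5]), ('side', 5, [576.1, 306.7, 107.2], [1.0, 2.4, 1.1])]
SLOT0 [('top', 5, [575.3, 213.8, 106.3], [2.2, 0.4, 1.5]), ('side', 5, [575.6, 217.6, 104.7], [1.2, 1.0, 0.9])]
pick [('top', 5, [574.2, 211.2, 103.9], [1.5, 1.2, 1.0]), ('side', 4, [573.6, 215.4, 107.3], [0.2, 1.0, 0.4])]
hook_tip [('top', 5, [558.5, 215.8, 30.9], [1.2, 0.5, 1.3]), ('side', 5, [559.3, 219.0, 34.0], [1.7, 0.9, 1.7])]
scriber [('top', 5, [579.7, 302.8, 107.1], [1.8, 1.2, 1.8]), ('side', 5, [576.1, 307.5, 107.1], [1.2, 1.5, 0.6])]
tray_in [('top', 5, [464.7, -324.4, 0.8], [1.2, 1.5, 0.5]), ('side', 5, [463.3, -324.4, 6.3], [1.6, 1.3, 1.0])]
top 315 161 100
side 312 158 100
top 195 151 133
side 224 184 133
```

View pics/tiles.png

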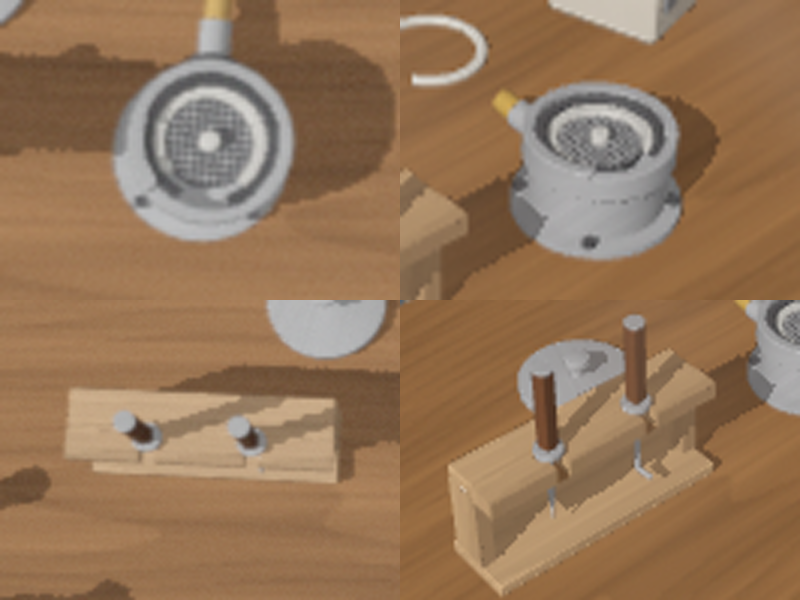

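The tile picture shows that the hooked tool is the one in slot0 (y≈215); its hook is at tile pixel (645,472) in the side view. The scriber is in slot1. I'm moving to above the pick.

Request:
play_rows(increments=[[1,[0,0,-5],-0.125],[1,[0,0,-5],-0.125],[1,[0,0,-5],-0.125],[1,[0,0,-5],-0.125],[1,[0,0,-5],-0.125],[1,[0,0,-5],-0.125],[1,[0,0,-5],-0.125],[1,[0,0,-5],-0.125],[1,[0,0,-5],-0.125],[0,[0,0,-5],-0.037],[0,[0,0,-10],0]])

```text
time: 9.42
tool_pos: [199.3, -565.4, 290.5]
tcp_rot: [-180.0, -0.1, 86.1]
ft_force: [0.3, 0.2, -0.8]
finger_gap: 63.7
grip_force: 0.0
```

Request:
play_rows(increments=[[0,[20,8,0],0],[0,[36.5,14.5,0],0],[0,[36.5,14.5,0],0],[0,[36.5,14.5,0],0],[0,[36.5,14.5,0],0],[0,[36.5,14.5,0],0],[0,[36.5,14.5,0],0],[0,[36.5,14.5,0],0],[0,[36.5,14.5,0],0],[0,[36.5,14.5,0],0],[0,[36.5,14.5,0],0],[0,[36.5,14.5,0],0]])

```text
time: 10.42
tool_pos: [396.5, -155.4, 292.2]
tcp_rot: [179.9, 0.0, 85.8]
ft_force: [1.5, -0.5, 0.2]
finger_gap: 42.6
grip_force: 0.0
```

Request:
play_rows(increments=[[0,[36.5,14.5,0],0],[0,[36.5,14.5,0],0],[0,[36.5,14.5,0],0],[0,[36.5,14.5,0],0],[0,[36.5,14.5,0],0],[0,[36.5,14.5,0],0],[0,[36.5,14.5,0],0],[0,[36.5,14.5,0],0],[0,[36.5,14.5,0],0],[0,[36.5,14.5,0],0],[0,[18,7,0],0],[0,[0,0,0],0]])

```text
time: 11.42
tool_pos: [575.0, 218.3, 290.8]
tcp_rot: [-180.0, -0.1, 86.1]
ft_force: [-0.3, 0.0, -0.3]
finger_gap: 42.5
grip_force: 0.0
```

Request:
play_rows(increments=[[0,[-3.5,0,15],0],[0,[0,0,20],0],[0,[0,0,20],0],[0,[0,0,20],0],[0,[0,0,20],0],[0,[0,0,20],0],[0,[0,0,20],0],[0,[0,0,17],0],[-0.4,[0,0,0],0],[-0.4,[0,0,0],0],[-1,[0,0,0],0]], force=70)

```text
time: 12.33
tool_pos: [574.9, 210.6, 140.9]
tcp_rot: [179.9, -0.0, 85.9]
ft_force: [0.5, 0.0, 0.0]
finger_gap: 15.0
grip_force: 2.2
```

Request:
play_rows(increments=[[-1,[0,0,0],0],[-1,[0,0,0],0],[-1,[0,0,0],0],[-1,[0,0,0],0],[-1,[0,0,0],0]])

```text
time: 12.75
tool_pos: [575.2, 211.0, 141.1]
tcp_rot: [179.8, -0.0, 86.0]
ft_force: [-1.1, -0.9, 5.9]
finger_gap: 13.2
grip_force: 68.7
```

Request:
play_rows(increments=[[-1,[0,0,-8],0],[-1,[0,0,0],0],[-1,[0,-8,0],0],[-1,[0,-16,0],0],[-1,[0,-18,0],0],[-1,[0,-18,0],0],[-1,[0,0,-30],0],[-1,[0,0,-30],0],[-1,[0,0,0],0.125],[-1,[0,0,0],0.125],[-1,[0,0,0],0.125],[-1,[0,0,0],0.125]])

```text
time: 13.75
tool_pos: [513.6, 215.1, 207.1]
tcp_rot: [-180.0, 0.0, 57.0]
ft_force: [-0.1, 0.1, -0.5]
finger_gap: 13.0
grip_force: 68.2
```

Request:
play_rows(increments=[[-1,[0,0,0],0.125],[-1,[0,0,0],0.125],[-1,[0,0,0],0.125],[-1,[0,0,0],0.125],[-1,[0,0,0],0.125],[-1,[0,0,0],0.125],[-1,[0,0,0],0.125],[-1,[0,0,0],0.125],[-1,[0,0,0],0.125],[-1,[0,0,0],0.125],[-1,[0,0,0],0.065],[-1,[0,0,0],0]])

```text
time: 14.75
tool_pos: [513.6, 215.0, 206.8]
tcp_rot: [180.0, 0.0, -18.2]
ft_force: [-0.0, 0.7, -1.2]
finger_gap: 12.8
grip_force: 68.2
```

Request:
play_rows(increments=[[-1,[6,13,0],0],[-1,[12,25,0],0],[-1,[13,27,0],0],[-1,[13,27,0],0],[-1,[13,27,0],0],[-1,[13,27,0],0],[-1,[13,27,0],0],[-1,[12,25,0],0],[-1,[8,14,0],0],[-1,[0,0,0],0],[-1,[0,0,0],0]])

```text
time: 15.67
tool_pos: [546.4, -18.9, 207.0]
tcp_rot: [-180.0, 0.0, -18.0]
ft_force: [-0.0, 0.0, -0.3]
finger_gap: 12.7
grip_force: 68.3
```

```bash
cat > v.py <<'E'
from h import *
import sys
n=sys.argv[1];P=eval(sys.argv[2]);wd=int(sys.argv[3]);qs=sys.argv[4:]
s=sense();print({k:np.round(s[k],1).tolist() for k in("time","tool_pos","tcp_rot","ft_force","finger_gap")})
t=[]
for c in("top","side"):
    p=snapshot(c)
    for q in qs: print(c,q,[(np.round(w(p,d["xyz"]),1).tolist(),round(float(d["p"]),2)) for d in pinpoint(q,p)[:3]])
    u=px(p,P)[0];hh=wd*5//4;x0,y0=int(u[0]-wd/2),int(u[1]-hh/2);x0,y0=max(x0,0),max(y0,0);print(c,"crop",x0,y0)
    cv2.imwrite(f"pics/{n}_{c}_full.png",p["color"][:,:,::-1])
    t.append(cv2.resize(p["color"][y0:y0+hh,x0:x0+wd],(400,500),interpolation=cv2.INTER_CUBIC))
cv2.imwrite(f"pics/{n}.png",np.hstack(t)[:,:,::-1])
E
python3 v.py hover "(570,-18,90)" 80 hook_tip gap_top
```

```text
{'time': 15.7, 'tool_pos': [546.4, -18.9, 207.0], 'tcp_rot': [-180.0, 0.0, -18.0], 'ft_force': [-0.0, 0.0, -0.3], 'finger_gap': 12.7}
top hook_tip []
top gap_top [([549.4, -14.0, 67.9], 0.77), ([579.5, 258.2, 0.7], 0.16)]
top crop 328 152
side hook_tip [([555.3, -0.7, 98.7], 0.56)]
side gap_top [([549.5, -11.9, 68.0], 0.83)]
side crop 327 136
```

View pics/hover.png

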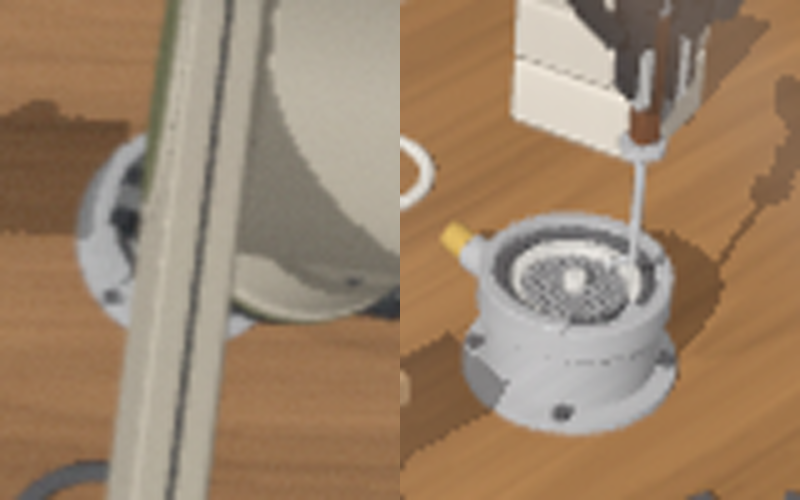

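The side tile shows the pick hanging over the gap, with its shank foot near tile pixel (635,262). The arm hides the strainer from the top camera. Next I overlay my model on the side view to check the fit.

```bash
cat > ov.py <<'E'
from h import *
S=np.array([591,-17.2]);Y=np.radians(-6)
def sw(x,y,z):
    c,s=np.cos(Y),np.sin(Y);return [S[0]+c*x-s*y,S[1]+s*x+c*y,z]
def draw(full,pic,P,wd,hh,sc,tcp,yaw,off,out):
    u=px(pic,P)[0];x0,y0=int(u[0]-wd/2),int(u[1]-hh/2)
    im=cv2.resize(cv2.imread(full)[y0:y0+hh,x0:x0+wd],(wd*sc,hh*sc),interpolation=cv2.INTER_CUBIC);raw=im.copy()
    T=lambda pts:np.int32(np.round((px(pic,np.array(pts,float))-[x0,y0]+.5)*sc*8))
    def pl(pts,col): cv2.polylines(im,[T(pts).reshape(-1,1,2)],False,col,1,cv2.LINE_AA,3)
    a=np.radians(np.arange(0,361,5))
    for r,z,col in((55,69,(0,0,255)),(46.5,69,(0,255,255)),(62,0,(0,0,255))): pl([sw(r*np.cos(t),r*np.sin(t),z) for t in a],col)
    for e in(1,-1): pl([sw(-r*np.cos(np.radians(21)),e*r*np.sin(np.radians(21)),66) for r in(37.5,46.5)],(0,255,0))
    pl([sw(7*np.cos(t),7*np.sin(t),66) for t in a],(255,0,255))
    yw=np.radians(yaw);tx=np.array([np.cos(yw),np.sin(yw)]);hd=np.array([-np.sin(yw),np.cos(yw)])
    sh=np.array(tcp[:2])+off*tx;z=tcp[2]-108.1
    pl([[*sh,z+72],[*sh,z],[*(sh+hd*17.5),z]],(255,0,0))
    cv2.imwrite(out,np.hstack([raw,im]))
if __name__=="__main__":
    p=snapshot("side")
    draw("pics/hover_side_full.png",p,(570,-18,60),66,75,6,(546.4,-18.9,207.0),-18,2.5,"pics/ov.png")
E
python3 ov.py
```

```text
(no output)
```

View pics/ov.png

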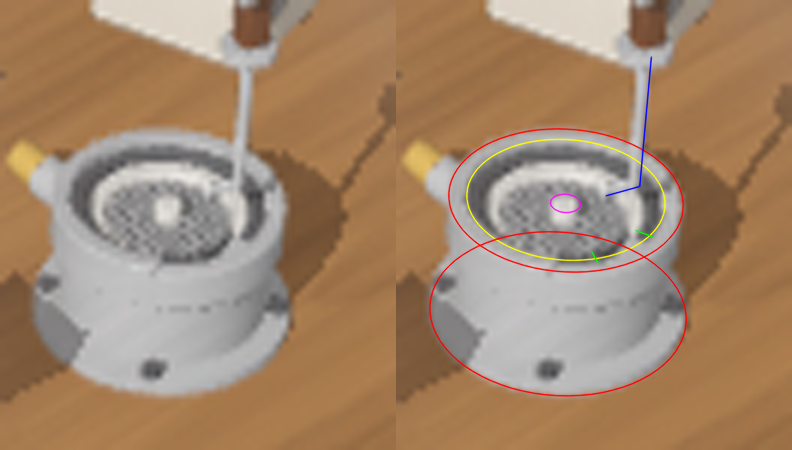

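Request:
play_rows(increments=[[-1,[1.5,0,8],0],[-1,[0,0,10],0],[-1,[0,0,10],0],[-1,[0,0,6],0],[-1,[0,0,4],0],[-1,[0,0,3],0],[-1,[0,0,2],0],[-1,[0,0,1],0],[-1,[0,0,0],0]])

```text
time: 16.77
tool_pos: [548.3, -19.0, 163.4]
tcp_rot: [-180.0, -0.0, -18.0]
ft_force: [-0.8, 0.3, -0.3]
finger_gap: 12.9
grip_force: 68.3
```

Request:
play_rows(increments=[[-1,[0,-2,0],0],[-1,[0,-2,0],0],[-1,[0,-2,0],0],[-1,[0,-2,0],0],[-1,[0,0,0],0]])

```text
time: 17.18
tool_pos: [550.9, -10.9, 163.5]
tcp_rot: [-180.0, -0.0, -18.0]
ft_force: [0.5, -0.2, -1.0]
finger_gap: 12.9
grip_force: 68.3
```

Request:
play_rows(increments=[[-1,[0,-1.5,0],0],[-1,[0,-1.5,0],0],[-1,[0,0,0],0]])

```text
time: 17.43
tool_pos: [551.6, -8.2, 163.3]
tcp_rot: [-180.0, 0.0, -18.0]
ft_force: [0.3, 0.2, -0.1]
finger_gap: 13.1
grip_force: 68.3
```

Request:
play_rows(increments=[[-1,[0,0,-2],0],[-1,[0,0,-2],0],[-1,[0,0,-2],0],[-1,[0,0,-2],0],[-1,[0,0,0],0]])

```text
time: 17.85
tool_pos: [551.9, -8.8, 171.9]
tcp_rot: [180.0, -0.1, -18.0]
ft_force: [0.4, -0.8, -1.2]
finger_gap: 13.2
grip_force: 68.1
```

```bash
cat > ov2.py <<'E'
from ov import *
import sys
p=snapshot("side");cv2.imwrite("pics/tmp_full.png",p["color"][:,:,::-1])
s=sense();print(s["ft_force"])
draw("pics/tmp_full.png",p,(565,-14,75),44,50,9,s["tool_pos"],s["tcp_rot"][2],2.0,sys.argv[1])
E
python3 ov2.py pics/ov2.png
```

```text
[ 0.16709154 -0.37396354 -1.54055335]
```

View pics/ov2.png

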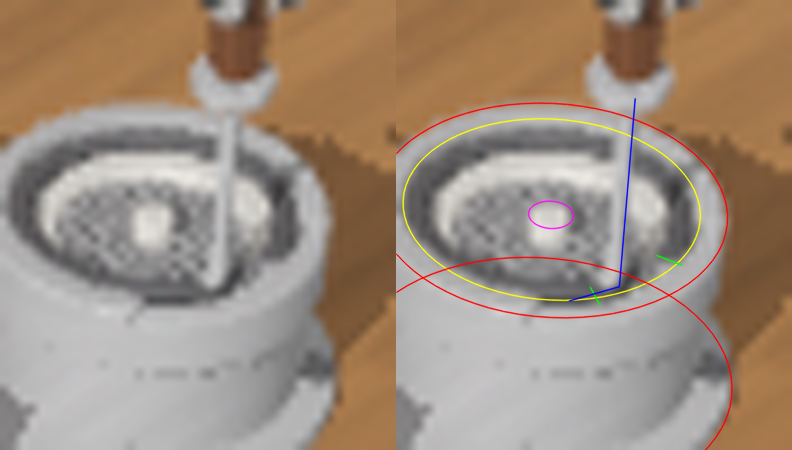

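The hook foot shows at about (215,285) in the left tile and it lifted with almost no load, so it probably passed just inside the band. I'll lower it, shift about 4 mm radially outward and try again.

Request:
play_rows(increments=[[-1,[0,0,3],0],[-1,[0,0,3],0],[-1,[0,0,3],0],[-1,[0,0,0],0],[-1,[-2,0,0],0],[-1,[-2,0,0],0],[-1,[0,0,0],0]])

```text
time: 18.48
tool_pos: [547.5, -7.1, 162.3]
tcp_rot: [-180.0, 0.0, -18.0]
ft_force: [-0.4, -0.2, -0.4]
finger_gap: 12.9
grip_force: 68.4
```

Request:
play_rows(increments=[[-1,[0,0,-2],0],[-1,[0,0,-2],0],[-1,[0,0,-2],0],[-1,[0,0,0],0]])

```text
time: 18.82
tool_pos: [548.1, -7.3, 169.0]
tcp_rot: [-180.0, -0.1, -18.0]
ft_force: [0.2, 0.7, -1.1]
finger_gap: 12.9
grip_force: 68.3
```

Request:
play_rows(increments=[[-1,[0,0,-2],0],[-1,[0,0,-2],0],[-1,[0,0,-2],0],[-1,[0,0,0],0]])

```text
time: 19.15
tool_pos: [548.1, -7.2, 174.9]
tcp_rot: [-180.0, -0.0, -18.0]
ft_force: [0.9, 0.2, -1.1]
finger_gap: 13.0
grip_force: 68.3
```

```bash
python3 ov2.py pics/ov3.png
```

```text
[ 0.24340262 -0.45853494 -0.07535618]
```

View pics/ov3.png

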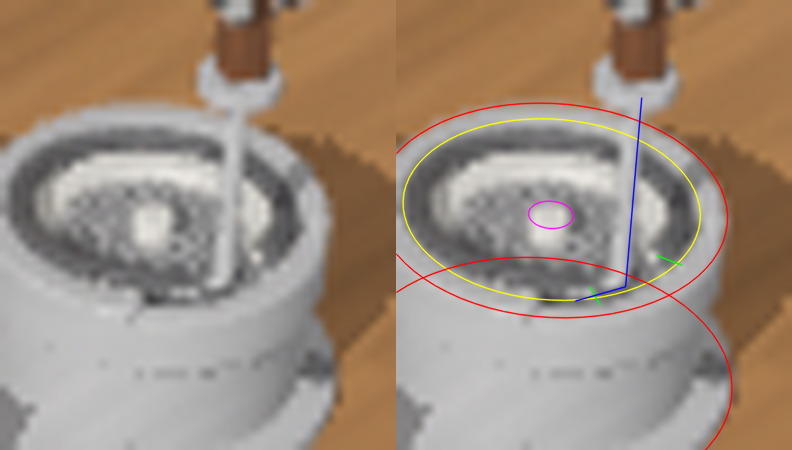

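```bash
python3 - <<'E'
from ov import *
p=snapshot("side");b=cv2.cvtColor(p["color"],cv2.COLOR_RGB2GRAY)
a=cv2.cvtColor(cv2.imread("pics/side0.png"),cv2.COLOR_BGR2GRAY)
u=px(p,(565,-14,75))[0];x0,y0=int(u[0]-22),int(u[1]-25);print(x0,y0)
for im in(a,b):
    print("     "+" ".join("%3d"%c for c in range(x0+12,x0+34)))
    for r in range(y0+22,y0+37): print(r,im[r,x0+12:x0+34].tolist().__str__().replace(","," "))
def q(n,P): print(n,np.round(px(p,P)[0],1))
for e in(1,-1):
  for r in(37.5,46.5):
    for z in (60,66): q(("end",e,r,z),sw(-r*np.cos(np.radians(21)),e*r*np.sin(np.radians(21)),z))
q("gap_top",sw(-42,0,66));q("pocket",sw(-39,0,50))
s=sense();print(s["tool_pos"])
yw=np.radians(-18);tx=np.array([np.cos(yw),np.sin(yw)]);hd=np.array([-np.sin(yw),np.cos(yw)])
sh=s["tool_pos"][:2]+2*tx;z=s["tool_pos"][2]-108.1
q("foot",[*sh,z]);q("tip",[*(sh+15*hd),z]);q("top",[*sh,z+72])
print([(np.round(w(p,d["xyz"]),1).tolist(),round(float(d["p"]),2)) for d in pinpoint("hook_tip",p)[:3]],[(np.round(w(p,d["xyz"]),1).tolist(),round(float(d["p"]),2)) for d in pinpoint("ring_end_a",p)[:6]])
E
```

```text
345 167
     357 358 359 360 361 362 363 364 365 366 367 368 369 370 371 372 373 374 375 376 377 378
189 [123  120  133  129  149  144  126  99  122  121  126  129  143  191  192  183  180  134  89  82  82  157]
190 [121  121  133  179  182  180  181  103  89  136  113  127  107  154  188  189  182  177  90  82  78  158]
191 [137  121  143  196  190  187  187  116  84  113  119  122  136  127  155  179  182  182  109  81  77  165]
192 [120  122  140  194  200  194  174  97  94  126  121  121  124  129  138  159  182  183  113  84  79  127]
193 [117  111  133  190  196  187  160  138  134  108  136  101  133  124  123  156  189  186  114  83  79  135]
194 [106  135  123  145  161  161  143  96  138  137  116  118  114  121  122  144  192  173  91  81  97  154]
195 [135  111  138  115  133  129  124  133  131  110  126  121  120  137  112  119  193  132  86  81  135  157]
196 [138  133  116  119  122  120  126  94  127  137  92  137  121  120  98  100  164  98  88  116  154  157]
197 [130  108  135  121  122  121  113  132  106  140  134  105  121  101  64  150  160  154  139  153  158
[... 2397 characters left out ...]
3  192  190  185  183  180  177  175  171  169  165  160  154  147  138  127]
('end', 1, 37.5, 60) [365.9 200. ]
('end', 1, 37.5, 66) [366.  198.3]
('end', 1, 46.5, 60) [367. 202.]
('end', 1, 46.5, 66) [367.1 200.3]
('end', -1, 37.5, 60) [373.2 196.5]
('end', -1, 37.5, 66) [373.4 194.8]
('end', -1, 46.5, 60) [376.1 197.6]
('end', -1, 46.5, 66) [376.2 195.9]
gap_top [371.4 197.8]
pocket [370.3 201.8]
[547.9719675   -7.19589925 174.53708699]
foot [370.  198.4]
tip [365.2 199.7]
top [371.8 177.4]
[([554.9, 9.7, 69.0], 0.6)] [([428.7, -14.8, 4.4], 0.92), ([552.4, 3.1, 72.1], 0.73), ([550.1, -26.9, 68.1], 0.63), ([819.6, -10.0, 8.4], 0.55), ([452.8, 15.8, 6.2], 0.48), ([785.8, -18.6, 7.1], 0.38)]
```

The ring end is in fact coming up: its band rose 2 rows in the side picture, the hook's nose shows below it at (364,199), and ring_end_a is now at z≈72. I'm continuing the lift.

Request:
play_rows(increments=[[-1,[0,0,-2],0],[-1,[0,0,-2],0],[-1,[0,0,-2],0],[-1,[0,0,0],0]])

```text
time: 19.68
tool_pos: [548.1, -7.2, 181.0]
tcp_rot: [-180.0, -0.0, -18.0]
ft_force: [-0.4, -0.4, -1.6]
finger_gap: 13.0
grip_force: 68.3
```

Request:
play_rows(increments=[[-1,[0,0,-2],0],[-1,[0,0,-2],0],[-1,[0,0,-2],0],[-1,[0,0,-2],0],[-1,[0,0,0],0]])

```text
time: 20.1
tool_pos: [548.1, -7.3, 188.9]
tcp_rot: [-180.0, -0.0, -18.0]
ft_force: [-0.2, 0.1, -0.3]
finger_gap: 13.3
grip_force: 68.3
```

```bash
python3 - <<'E'
from ov import *
s=sense();print(s["tool_pos"],s["ft_force"])
p=snapshot("side");cv2.imwrite("pics/lift_full.png",p["color"][:,:,::-1])
for q in("hook_tip","ring_end_a","ring"): print(q,[(np.round(w(p,d["xyz"]),1).tolist(),round(float(d["p"]),2)) for d in pinpoint(q,p)[:6]])
E
```

```text
[548.06696338  -7.26373095 188.93367841] [-0.23864324  0.09615306 -0.25404878]
hook_tip [([555.1, 11.0, 81.6], 0.46), ([750.4, -216.2, 4.1], 0.3)]
ring_end_a [([453.1, 19.0, 2.6], 0.77), ([548.7, -19.4, 78.4], 0.63), ([428.4, -16.5, 7.3], 0.56), ([790.1, -16.7, 4.4], 0.55), ([555.0, 9.6, 83.9], 0.46)]
ring [([589.0, -13.2, 69.8], 0.52), ([808.5, -54.4, 4.9], 0.51)]
```

```bash
python3 - <<'E'
import cv2,numpy as np
a=cv2.imread("pics/lift_full.png")[150:225,320:400]
cv2.imwrite("pics/lift.png",cv2.resize(a,(640,600),interpolation=cv2.INTER_CUBIC))
E
```

```text
(no output)
```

View pics/lift.png

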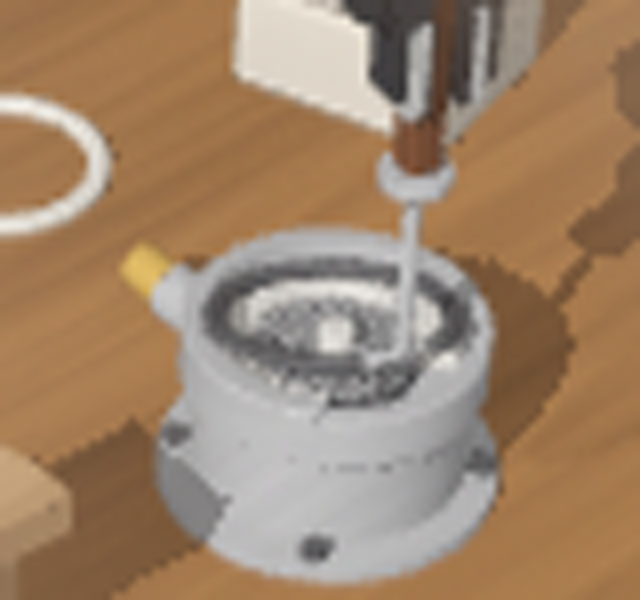

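The ring is tilted up clear of the rim, with end a on the hook near (365,365) and end b also up near (450,335). I'll lift a little more, then let it down onto the rim.

Request:
play_rows(increments=[[-1,[0,0,-2],0],[-1,[0,0,-2],0],[-1,[0,0,0],0],[-1,[0,0,2],0],[-1,[0,0,3],0],[-1,[0,0,3],0],[-1,[0,0,3],0],[-1,[0,0,3],0],[-1,[0,0,3],0],[-1,[0,0,3],0],[-1,[0,0,2],0],[-1,[0,0,0],0]])

```text
time: 21.3
tool_pos: [547.4, -7.2, 169.6]
tcp_rot: [180.0, 0.1, -18.0]
ft_force: [-0.0, 0.1, -0.9]
finger_gap: 13.2
grip_force: 68.3
```

```bash
python3 - <<'E'
from ov import *
s=sense();print(s["tool_pos"],s["ft_force"])
p=snapshot("side");cv2.imwrite("pics/down_full.png",p["color"][:,:,::-1])
for q in("hook_tip","ring_end_a","ring"): print(q,[(np.round(w(p,d["xyz"]),1).tolist(),round(float(d["p"]),2)) for d in pinpoint(q,p)[:6]])
E
```

```text
[547.43683241  -7.20311147 169.56899308] [-0.00503384  0.13643713 -0.92685314]
hook_tip [([557.8, 10.5, 63.4], 0.73)]
ring_end_a [([452.8, 18.9, 2.3], 0.73), ([427.4, -12.9, 4.6], 0.71), ([553.2, 9.5, 71.3], 0.66), ([789.4, -16.3, 8.0], 0.64), ([822.9, -7.3, 10.0], 0.59), ([548.4, -21.1, 66.2], 0.43)]
ring [([403.7, 33.8, 1.4], 0.97), ([805.6, -52.8, 2.2], 0.52), ([589.9, -10.6, 65.6], 0.51), ([553.3, 10.6, 69.7], 0.21)]
```

Request:
play_rows(increments=[[-1,[0,2,0],0],[-1,[0,2,0],0],[-1,[0,2,0],0],[-1,[0,1.5,0],0],[-1,[0,0,0],0],[-1,[0,0,-3],0],[-1,[0,0,-3],0],[-1,[0,0,-3],0],[-1,[0,0,-3],0],[-1,[0,0,0],0]])

```text
time: 22.33
tool_pos: [546.0, -14.3, 183.4]
tcp_rot: [-180.0, -0.1, -18.0]
ft_force: [-0.0, -0.5, -0.4]
finger_gap: 13.3
grip_force: 68.4
```

```bash
python3 - <<'E'
from ov import *
s=sense();print(s["tool_pos"],s["ft_force"])
p=snapshot("side");cv2.imwrite("pics/up_full.png",p["color"][:,:,::-1])
for q in("hook_tip","ring_end_a"): print(q,[(np.round(w(p,d["xyz"]),1).tolist(),round(float(d["p"]),2)) for d in pinpoint(q,p)[:6]])
ims=[cv2.resize(cv2.imread(f"pics/{n}_full.png")[150:210,330:395],(390,360),interpolation=cv2.INTER_CUBIC) for n in("down","up")]
cv2.imwrite("pics/du.png",np.hstack(ims))
E
```

```text
[546.02193937 -14.30996775 183.42054814] [-0.01781828 -0.51877268 -0.38847494]
hook_tip [([551.7, 1.5, 77.1], 0.63), ([576.3, 309.0, 105.2], 0.49)]
ring_end_a [([553.1, 8.5, 71.1], 0.65), ([453.5, 18.0, 5.3], 0.6), ([426.2, -15.9, 5.0], 0.57), ([821.3, -9.6, 8.7], 0.49), ([546.3, -21.1, 67.9], 0.48), ([787.4, -18.3, 6.7], 0.46)]
```

Request:
play_rows(increments=[[-1,[0,0,-13],0],[-1,[0,0,-13],0],[-1,[-6,-13,0],0],[-1,[-12.5,-26,0],0],[-1,[-12.5,-26,0],0],[-1,[-12.5,-26,0],0],[-1,[-12.5,-26,0],0],[-1,[-12.5,-26,0],0],[-1,[-12.5,-26,0],0],[-1,[-12.5,-26,0],0],[-1,[-7,-13.5,0],0],[-1,[0,0,0],-0.065]])

```text
time: 23.48
tool_pos: [514.1, 218.5, 210.2]
tcp_rot: [-179.9, -0.1, -14.2]
ft_force: [0.8, 0.8, -0.7]
finger_gap: 13.0
grip_force: 68.4
```

Request:
play_rows(increments=[[-1,[0,0,0],-0.125],[-1,[0,0,0],-0.125],[-1,[0,0,0],-0.125],[-1,[0,0,0],-0.125],[-1,[0,0,0],-0.125],[-1,[0,0,0],-0.125],[-1,[0,0,0],-0.125],[-1,[0,0,0],-0.125],[-1,[0,0,0],-0.125],[-1,[0,0,0],-0.125],[-1,[0,0,0],-0.125],[-1,[0,0,0],-0.125]])

```text
time: 24.48
tool_pos: [514.9, 215.2, 210.2]
tcp_rot: [179.9, -0.1, 72.0]
ft_force: [-0.5, 0.5, -0.8]
finger_gap: 13.0
grip_force: 68.4
```

Request:
play_rows(increments=[[-1,[0,0,0],-0.125],[-1,[0,0,0],-0.125],[-1,[0,0,20],0],[-1,[0,0,20],0],[-1,[0,0,15],0],[-1,[0,0,0],0],[-1,[0,0,0],0]])

```text
time: 25.07
tool_pos: [514.2, 215.0, 153.9]
tcp_rot: [-180.0, 0.0, 86.0]
ft_force: [0.7, -0.9, -0.8]
finger_gap: 13.5
grip_force: 68.4
```

Request:
play_rows(increments=[[-1,[0,10,0],0],[-1,[0,15,0],0],[-1,[0,15,0],0],[-1,[0,13,0],0],[-1,[0,8,0],0],[-1,[0,0,0],0],[-1,[0,0,5],0],[-1,[0,0,4],0],[-1,[0,0,2],0],[-1,[0,0,0],0],[-1,[0,0,0],0]])

```text
time: 25.98
tool_pos: [574.6, 210.8, 142.0]
tcp_rot: [-180.0, 0.0, 86.0]
ft_force: [-0.1, -0.1, -0.7]
finger_gap: 13.0
grip_force: 68.9
```

Request:
play_rows(increments=[[-1,[0,0,1],0],[-0.5,[0,0,0],0],[-0.3,[0,0,0],0],[0,[0,0,0],0],[0,[0,0,0],0],[0,[0,0,0],0],[0,[0,0,-10],0],[0,[0,0,-25],0],[0,[0,0,-35],0],[0,[0,0,-35],0],[0,[0,0,-35],0],[0,[0,0,-10],0]])

```text
time: 26.98
tool_pos: [577.3, 211.3, 299.7]
tcp_rot: [179.5, -0.2, 86.0]
ft_force: [1.4, 0.3, 1.2]
finger_gap: 42.9
grip_force: 0.0
```

```bash
python3 - <<'E'
from ov import *
s=sense();print(s["tool_pos"],s["ft_force"],s["finger_gap"])
for c in("top","side"):
    p=snapshot(c);cv2.imwrite(f"pics/rel_{c}.png",p["color"][:,:,::-1])
    for q in("pick","hook_tip","ring_end_a"): print(c,q,[(np.round(w(p,d["xyz"]),1).tolist(),round(float(d["p"]),2)) for d in pinpoint(q,p)[:7] if 500<d["xyz"][2]])
t=cv2.imread("pics/rel_top.png");sd=cv2.imread("pics/rel_side.png")
f=lambda im,x,y,ww,hh:cv2.resize(im[y:y+hh,x:x+ww],(400,300),interpolation=cv2.INTER_CUBIC)
cv2.imwrite("pics/rel.png",np.vstack([np.hstack([f(t,315,161,100,75),f(sd,312,150,100,75)]),np.hstack([f(t,195,151,133,100),f(sd,224,184,133,100)])]))
E
```

```text
[577.25343121 211.32035897 299.73885193] [1.35167934 0.2867688  1.16361648] 42.85486681137043
top pick [([549.9, -22.0, 67.4], 0.67), ([573.9, 213.5, 104.5], 0.43)]
top hook_tip [([466.0, -324.1, 1.8], 0.44)]
top ring_end_a [([559.3, 12.9, 72.0], 0.8), ([457.6, 15.2, 2.7], 0.71), ([548.3, -20.7, 67.9], 0.7), ([426.9, -16.3, 1.8], 0.6), ([791.2, -20.3, 0.7], 0.49)]
side pick [([575.3, 215.7, 107.8], 0.55)]
side hook_tip [([561.0, 218.8, 34.5], 0.77)]
side ring_end_a [([453.9, 18.0, 6.4], 0.8), ([551.5, 9.4, 73.8], 0.66), ([787.7, -17.3, 5.3], 0.52), ([822.2, -12.1, 6.4], 0.5), ([549.6, -18.6, 69.7], 0.45)]
```

View pics/rel.png

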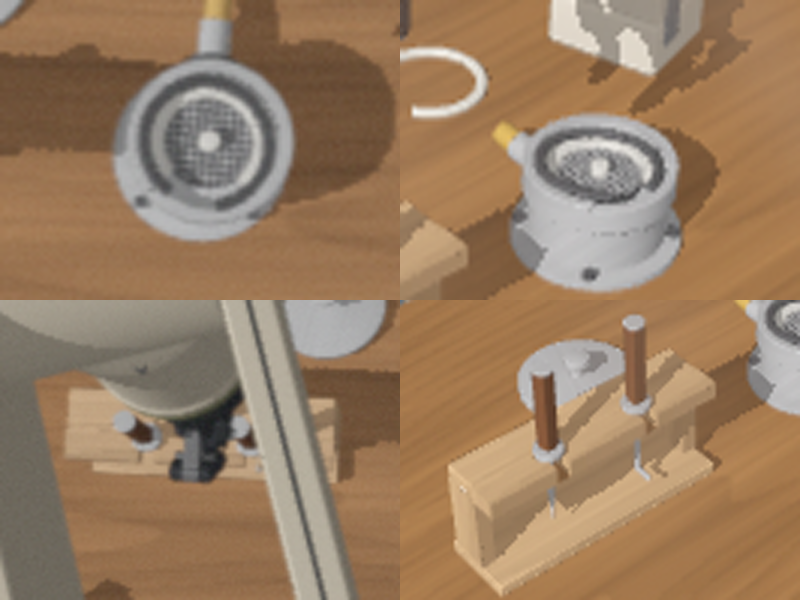

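The pick hangs back in slot0 with its hook visible in the bottom right tile. The top left tile shows the ring turned a little in the pot: end a is near (165,190) and end b near (218,205). Next I measure the band's ends in polar coordinates.

```bash
python3 - <<'E'
from ov import *
p=snapshot("top");g=cv2.cvtColor(p["color"],cv2.COLOR_RGB2GRAY).astype(np.float32)
gs=cv2.cvtColor(cv2.imread("pics/rel_side.png"),cv2.COLOR_BGR2GRAY).astype(np.float32);ps=snapshot("side")
# knob centroid (bright)
for nm,im,pic in(("top",g,p),("side",gs,ps)):
    u=px(pic,sw(0,0,66))[0];x,y=int(round(u[0])),int(round(u[1]));win=im[y-4:y+5,x-4:x+5]
    m=np.clip(win-175,0,None);yy,xx=np.mgrid[-4:5,-4:5];k=np.array([x+(m*xx).sum()/m.sum(),y+(m*yy).sum()/m.sum()]);d=k-u
    print(nm,"knob",k,"model",u)
    for z in(66,74):
      print(" z",z)
      for r in(38.5,42,45.5):
        A=np.arange(-48,61,4);pts=px(pic,np.array([sw(-r*np.cos(t),r*np.sin(t),z) for t in np.radians(A)]))+d
        v=cv2.remap(im,pts[:,0].astype(np.float32)[None],pts[:,1].astype(np.float32)[None],cv2.INTER_LINEAR)[0]
        if r==38.5: print("   ang",A.tolist())
        print("  ",r,v.astype(int).tolist())
E
```

```text
top knob [366.49856734 195.87106017] model [366.8030252  195.95366667]
 z 66
   ang [-48, -44, -40, -36, -32, -28, -24, -20, -16, -12, -8, -4, 0, 4, 8, 12, 16, 20, 24, 28, 32, 36, 40, 44, 48, 52, 56, 60]
   38.5 [133, 126, 115, 121, 132, 125, 125, 133, 137, 153, 142, 134, 135, 131, 131, 130, 133, 129, 128, 122, 107, 100, 101, 104, 106, 110, 107, 103]
   42 [89, 89, 84, 86, 88, 87, 86, 90, 94, 116, 129, 131, 130, 129, 130, 132, 133, 132, 133, 124, 94, 83, 83, 84, 84, 85, 85, 85]
   45.5 [118, 116, 112, 105, 104, 103, 95, 101, 103, 128, 148, 151, 154, 153, 150, 153, 156, 160, 155, 151, 118, 113, 114, 108, 109, 105, 112, 112]
 z 74
   ang [-48, -44, -40, -36, -32, -28, -24, -20, -16, -12, -8, -4, 0, 4, 8, 12, 16, 20, 24, 28, 32, 36, 40, 44, 48, 52, 56, 60]
   38.5 [135, 129, 125, 122, 135, 136, 139, 141, 146, 155, 154, 143, 143, 141, 135, 131, 132, 129, 128, 125, 117, 113, 114, 119, 121, 126, 118, 118]
   42 [91, 88, 87, 85, 88, 90, 87, 92, 95, 109, 126, 130, 128, 127, 130, 130, 130, 130, 129, 122, 93, 81, 84, 85, 83, 89, 86, 87]
   45.5 [126, 113, 116, 106, 98, 101, 93, 91, 95, 111, 13
[... 573 characters left out ...]
5.5 [179, 184, 165, 125, 118, 95, 83, 92, 91, 96, 108, 136, 167, 157, 126, 90, 92, 84, 80, 82, 97, 108, 107, 109, 105, 113, 119, 124]
 z 74
   ang [-48, -44, -40, -36, -32, -28, -24, -20, -16, -12, -8, -4, 0, 4, 8, 12, 16, 20, 24, 28, 32, 36, 40, 44, 48, 52, 56, 60]
   38.5 [98, 87, 91, 94, 96, 112, 153, 188, 204, 206, 193, 169, 145, 140, 139, 136, 140, 143, 129, 149, 146, 144, 146, 150, 137, 152, 143, 140]
   42 [171, 158, 122, 100, 89, 92, 101, 118, 141, 195, 204, 202, 158, 136, 149, 143, 145, 132, 138, 150, 121, 138, 140, 142, 137, 135, 126, 147]
   45.5 [179, 179, 179, 179, 158, 121, 88, 90, 94, 99, 143, 166, 173, 132, 122, 141, 141, 140, 142, 148, 136, 128, 118, 126, 116, 108, 113, 109]
```

Request:
play_rows(increments=[[-0.35,[0,0,0],0.12],[-0.35,[0,0,0],0.12],[-0.35,[0,0,0],0.12],[-0.35,[0,0,0],0.12],[-0.35,[0,0,0],0.113],[-0.35,[-15,10,0],0],[-0.35,[-30,19,0],0],[-0.35,[-31,20,0],0],[-0.35,[-31,20,0],0],[-0.35,[-31,20,0],0],[-0.35,[-21,13,10],0],[-0.35,[-11,8,30],0]])

```text
time: 28.48
tool_pos: [559.3, 5.7, 255.8]
tcp_rot: [179.6, -0.2, 51.9]
ft_force: [1.4, -0.3, 1.3]
finger_gap: 27.5
grip_force: 0.0
```

Request:
play_rows(increments=[[-0.35,[0,0,35],0],[-0.35,[0,0,35],0],[-0.35,[0,0,35],0],[-0.35,[0,0,30],0],[-0.35,[0,0,20],0],[-0.35,[0,0,10],0],[-0.35,[0,0,0],0],[-0.35,[0,0,0],0]])

```text
time: 29.15
tool_pos: [557.3, 9.1, 86.6]
tcp_rot: [-180.0, 0.0, 52.0]
ft_force: [0.1, 0.8, 1.7]
finger_gap: 27.5
grip_force: 0.0
```

Request:
play_rows(increments=[[-0.35,[0,0,6],0],[-0.35,[0,0,5],0],[-0.35,[0,0,3],0],[-0.35,[0,0,2],0],[-0.35,[0,0,0],0]])

```text
time: 29.57
tool_pos: [557.1, 9.1, 70.1]
tcp_rot: [-180.0, 0.0, 52.0]
ft_force: [-0.6, 0.5, -0.1]
finger_gap: 28.1
grip_force: 0.0
```

Request:
play_rows(increments=[[-0.6,[0,0,0],0],[-0.6,[0,0,0],0],[-1,[0,0,0],0],[-1,[0,0,0],0],[-1,[0,0,0],0],[-1,[0,0,0],0],[-1,[0,0,0],0]], force=60)

```text
time: 30.15
tool_pos: [557.3, 8.9, 70.6]
tcp_rot: [180.0, 0.0, 52.0]
ft_force: [-2.2, -2.2, 3.4]
finger_gap: 3.8
grip_force: 58.2
```

The opening of 3.8 mm says only the rounded top edge is pinched. I'll open, shift slightly toward the tip, and go lower.

Request:
play_rows(increments=[[-0.35,[0,0,0],0],[-0.35,[0,0,0],0],[-0.35,[0,0,0],0],[-0.35,[-3,0,0],0],[-0.35,[0,0,0],0]])

```text
time: 30.57
tool_pos: [555.0, 6.5, 70.0]
tcp_rot: [-180.0, 0.0, 52.0]
ft_force: [-0.4, -0.1, 0.8]
finger_gap: 27.8
grip_force: 0.0
```

```bash
python3 - <<'E'
from ov import *
s=sense();print(s["tool_pos"],s["ft_force"],s["finger_gap"])
p=snapshot("side");cv2.imwrite("pics/g_full.png",p["color"][:,:,::-1])
for q in("ring_end_a",): print(q,[(np.round(w(p,d["xyz"]),1).tolist(),round(float(d["p"]),2)) for d in pinpoint(q,p)[:7]])
cv2.imwrite("pics/g.png",cv2.resize(p["color"][150:215,325:400,::-1],(675,585),interpolation=cv2.INTER_CUBIC))
E
```

```text
[555.0283418    6.46676506  70.04205025] [-0.44790617 -0.11019313  0.77412338] 27.823987099629445
ring_end_a [([824.8, -10.2, 5.3], 0.65), ([454.9, 18.1, 8.3], 0.55), ([558.1, 7.4, 71.0], 0.44), ([789.8, -17.0, 7.4], 0.44), ([551.5, -25.3, 66.1], 0.36)]
```

View pics/g.png

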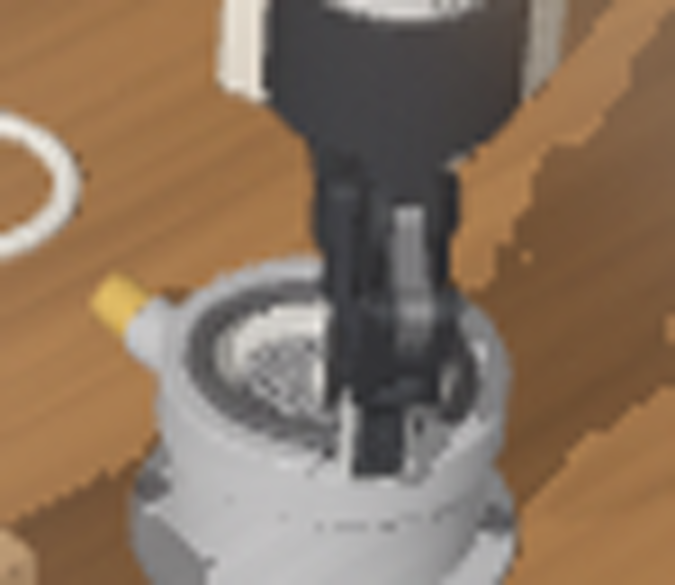

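Request:
play_rows(increments=[[-0.35,[1,0,1],0],[-0.35,[0,0,1],0],[-0.35,[0,0,0.8],0],[-0.35,[0,0,0],0],[-0.7,[0,0,0],0],[-0.7,[0,0,0],0],[-0.7,[0,0,0],0]])

```text
time: 31.25
tool_pos: [556.1, 7.4, 67.6]
tcp_rot: [180.0, -0.0, 52.0]
ft_force: [0.4, -0.7, 0.4]
finger_gap: 12.7
grip_force: 0.1
```

Request:
play_rows(increments=[[-1,[0,0,0],0],[-1,[0,0,0],0],[-1,[0,0,0],0],[-1,[0,0,0],0],[-1,[0,0,0],0]])

```text
time: 31.67
tool_pos: [555.9, 7.3, 67.6]
tcp_rot: [-180.0, 0.0, 52.0]
ft_force: [-2.8, -1.2, 2.4]
finger_gap: 4.7
grip_force: 58.2
```

Request:
play_rows(increments=[[-1,[0,0,-2],0],[-1,[0,0,-2],0],[-1,[0,0,-2],0],[-1,[0,0,-2],0],[-1,[0,0,0],0]])

```text
time: 32.08
tool_pos: [556.4, 7.6, 76.1]
tcp_rot: [180.0, -0.0, 52.0]
ft_force: [1.1, -1.0, -1.6]
finger_gap: 4.7
grip_force: 58.0
```

```bash
python3 - <<'E'
from ov import *
s=sense();print(s["tool_pos"],s["ft_force"],s["finger_gap"],s["grip_force"])
for c in("side","top"):
    p=snapshot(c);cv2.imwrite(f"pics/l_{c}.png",p["color"][:,:,::-1])
    for q in("ring_end_a","ring"): print(c,q,[(np.round(w(p,d["xyz"]),1).tolist(),round(float(d["p"]),2)) for d in find_in(q,p)[:3]+pinpoint(q,p)[:7]])
E
```

```text
[556.44617753   7.58112155  76.09945674] [ 1.05096398 -1.00243346 -1.60842525] 4.740727344410948 57.99396336078644
side ring_end_a [([389.5, 51.1, 10.6], 0.84), ([417.7, 80.9, 8.1], 0.78), ([774.9, -58.0, 8.1], 0.63), ([554.3, 5.4, 80.4], 0.61), ([549.6, -24.1, 73.1], 0.59), ([453.1, 18.2, 9.1], 0.57), ([822.3, -10.1, 5.9], 0.52), ([788.5, -17.2, 7.6], 0.47)]
side ring [([388.8, 48.5, 10.9], 0.65), ([817.6, -56.8, 11.6], 0.55), ([595.3, 7.8, 80.8], 0.44), ([406.9, 34.4, 3.8], 0.7), ([586.8, -13.5, 72.6], 0.59), ([809.4, -52.7, 1.0], 0.42)]
top ring_end_a [([817.7, -60.8, 3.2], 0.81), ([407.7, 22.5, 7.9], 0.72), ([781.0, -70.5, 6.1], 0.45), ([820.4, -14.3, 1.5], 0.78), ([789.1, -24.3, 2.1], 0.7), ([427.2, -19.8, 3.4], 0.62), ([455.2, 15.9, 2.4], 0.54), ([559.4, 219.2, 28.9], 0.29)]
top ring [([813.8, -59.5, 8.2], 0.73), ([411.9, 26.2, 11.1], 0.48), ([579.2, 254.1, 105.3], 0.42), ([809.8, -54.6, 0.6], 0.66), ([464.4, -322.4, -0.8], 0.51)]
```

The ring follows the fingers (end a at z≈80, opening steady). I'm lifting it out.

Request:
play_rows(increments=[[-1,[0,0,-3],0],[-1,[0,0,-3],0],[-1,[0,0,-3],0],[-1,[0,0,-3],0],[-1,[0,0,-3],0],[-1,[0,0,-3],0],[-1,[0,0,-3],0],[-1,[0,0,-3],0],[-1,[0,0,0],0]])

```text
time: 33.33
tool_pos: [556.5, 7.5, 100.4]
tcp_rot: [179.9, -0.0, 52.0]
ft_force: [-0.3, -0.5, -1.0]
finger_gap: 4.9
grip_force: 58.0
```

Request:
play_rows(increments=[[-1,[0,0,-4],0],[-1,[0,0,-4],0],[-1,[0,0,-4],0],[-1,[0,0,-4],0],[-1,[0,0,-4],0],[-1,[0,0,-4],0],[-1,[0,0,-4],0],[-1,[0,0,-4],0],[-1,[0,0,-4],0],[-1,[0,0,-4],0],[-1,[0,0,0],0]])

```text
time: 34.25
tool_pos: [556.6, 7.4, 140.7]
tcp_rot: [179.9, -0.0, 52.0]
ft_force: [-0.4, 1.2, -0.9]
finger_gap: 4.5
grip_force: 58.0
```

```bash
python3 - <<'E'
from ov import *
s=sense();print(s["time"],s["tool_pos"],s["ft_force"],s["finger_gap"],s["grip_force"])
p=snapshot("side");cv2.imwrite("pics/l2.png",p["color"][:,:,::-1])
for q in("ring_end_a","ring"): print(q,[(np.round(w(p,d["xyz"]),1).tolist(),round(float(d["p"]),2)) for d in pinpoint(q,p)[:7]])
u0=px(p,s["tool_pos"])[0];print(u0)
M=[(d["mask"],d["p"]) for d in regions_of("ring",p)]
for m,pp in M: ys,xs=np.nonzero(m);print(pp,xs.min(),xs.max(),ys.min(),ys.max(),m.sum())
E
```

```text
34.25 [556.59653202   7.4171405  140.66780048] [-0.41708773  1.20035706 -0.94866189] 4.470809423741735 58.01047146320343
ring_end_a [([428.6, -14.5, 4.6], 0.86), ([451.2, 17.6, 6.9], 0.77), ([556.3, 6.1, 146.7], 0.71), ([552.9, -24.2, 138.0], 0.54), ([821.2, -10.8, 7.8], 0.54), ([789.0, -17.8, 9.6], 0.5), ([576.1, 216.4, 106.7], 0.43)]
ring [([406.5, 35.5, 0.4], 0.66), ([589.3, -13.3, 139.9], 0.63), ([811.1, -53.1, 4.0], 0.43)]
[366.04086646 177.82579388]
0.71 346 379 160 177 131
0.7 305 333 163 177 72
0.61 376 422 234 266 446
```

Request:
play_rows(increments=[[-1,[-12,3.5,0],0],[-1,[-25,7,0],0],[-1,[-32,9,0],0],[-1,[-32,9,0],0],[-1,[-32,9,0],0],[-1,[-32,9,0],0],[-1,[-32,9,0],0],[-1,[-32,9.5,0],0],[-1,[-32,9.5,0],0],[-1,[-32,9.5,0],0],[-1,[-20,6,0],0],[-1,[-7,2,0],0]])

```text
time: 35.45
tool_pos: [429.5, -304.6, 139.3]
tcp_rot: [180.0, 0.1, 51.8]
ft_force: [0.4, -0.3, -1.0]
finger_gap: 4.8
grip_force: 58.1
```

Request:
play_rows(increments=[[-1,[0,0,15],0],[-1,[0,0,25],0],[-1,[0,0,25],0],[-1,[0,0,20],0],[-1,[0,0,13],0],[-1,[0,0,8],0],[-1,[0,0,0],0],[-1,[0,0,0],0]])

```text
time: 36.12
tool_pos: [431.5, -301.1, 33.6]
tcp_rot: [-180.0, -0.0, 52.0]
ft_force: [1.1, -0.0, -0.4]
finger_gap: 4.6
grip_force: 58.1
```

```bash
python3 - <<'E'
from ov import *
s=sense();print(s["time"],s["tool_pos"],s["ft_force"],s["finger_gap"],s["grip_force"])
for c in("side","top"):
    p=snapshot(c)
    for q in("ring_end_a","ring","tray_in"): print(c,q,[(np.round(v,1).tolist(),round(float(d["p"]),2)) for d in pinpoint(q,p)[:7] for v in[w(p,d["xyz"])] if v[1]<-200])
E
```

```text
36.1167 [ 431.4823323  -301.12737589   33.55047279] [ 1.10886397 -0.00910137 -0.37312844] 4.614593763204062 58.112332820892334
side ring_end_a [([429.4, -300.7, 36.2], 0.63)]
side ring [([466.5, -322.0, 31.9], 0.53)]
side tray_in [([464.6, -326.3, 7.8], 0.75)]
top ring_end_a [([435.4, -300.5, 39.1], 0.52)]
top ring [([466.3, -324.3, 32.0], 0.73)]
top tray_in [([465.1, -324.3, -1.0], 0.96)]
```

Request:
play_rows(increments=[[-1,[0,0,8],0],[-1,[0,0,7],0],[-1,[0,0,4],0],[-1,[0,0,3],0],[-1,[0,0,2],0],[-1,[0,0,0],0]])

```text
time: 37.02
tool_pos: [431.2, -301.0, 8.8]
tcp_rot: [-179.9, -0.0, 52.0]
ft_force: [0.4, 0.7, -0.3]
finger_gap: 4.5
grip_force: 58.2
```

Request:
play_rows(increments=[[-1,[0,0,1],0],[-1,[0,0,1],0],[-1,[0,0,0],0],[-0.7,[0,0,0],0],[-0.5,[0,0,0],0],[-0.3,[0,0,0],0],[-0.3,[0,0,0],0],[-0.3,[0,0,0],0],[-0.3,[0,0,0],0]])

```text
time: 37.77
tool_pos: [431.6, -301.4, 7.5]
tcp_rot: [180.0, -0.0, 52.0]
ft_force: [0.9, 0.3, 0.7]
finger_gap: 29.3
grip_force: 0.0
```

Request:
play_rows(increments=[[-0.3,[0,0,-5],0],[-0.3,[0,0,-10],0],[-0.3,[0,0,-20],0],[-0.3,[0,0,-35],0],[-0.3,[0,0,-35],0],[-0.3,[0,0,-35],0],[-0.3,[0,0,-35],0],[-0.3,[0,0,-20],0],[-0.3,[0,0,0],0]])

```text
time: 38.52
tool_pos: [434.1, -303.5, 210.3]
tcp_rot: [179.4, 0.0, 52.0]
ft_force: [0.8, -0.5, 0.7]
finger_gap: 29.7
grip_force: 0.0
```

```bash
python3 - <<'E'
from ov import *
s=sense();print(s["time"],s["tool_pos"],s["ft_force"],s["finger_gap"])
for c in("side","top"):
    p=snapshot(c);cv2.imwrite(f"pics/end_{c}.png",p["color"][:,:,::-1])
    for q in("ring_end_a","ring"): print(c,q,[(np.round(v,1).tolist(),round(float(d["p"]),2)) for d in pinpoint(q,p)[:7] for v in[w(p,d["xyz"])] if v[1]<-100])
    print(c,"pick",[np.round(w(p,d["xyz"]),1).tolist() for d in pinpoint("pick",p)])
E
```

```text
38.5167 [ 434.1435679  -303.49116991  210.3228166 ] [ 0.77294019 -0.45258653  0.7295984 ] 29.67167737691864
side ring_end_a [([430.1, -332.5, 3.1], 0.54), ([431.8, -302.1, 8.6], 0.45)]
side ring [([465.8, -319.3, 5.8], 0.74)]
side pick [[575.5, 259.8, 4.2], [575.4, 216.2, 107.1], [727.8, 157.7, 3.1]]
top ring_end_a [([429.0, -333.9, 5.5], 0.72)]
top ring [([469.3, -324.5, 5.0], 0.54)]
top pick [[575.2, 212.7, 106.5]]
```

```bash
python3 -c "
from bench import *
print(hand_in())"
```

```text
the job is handed in; nothing more can be done
None
```

The job is handed in at about 39 s, though no verdict came back: the hook raised the ring end to about 84 mm (rim 69 mm), the ring lies flat in the tray about 3 mm from its middle, the pick hangs in its original slot, and I touched none of the bystanders.

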